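Shut the vacuum and slacken a filter head's knurled retaining ring

ROBOT

A 6-joint arm with a two-finger parallel gripper is mounted at the origin on the work surface. World frame = base frame: x ahead of the robot, y to its left, z up, the work surface at z = 0. Lengths are in mm, angles in rad, forces in N, time in s.
With the tool pointing down it reaches from about 400 to 925 mm from the base axis. Payload 12.5 kg.
Tool frame: the origin (TCP) lies on the mounting face of the last link; the fingertips stand 190 mm ahead of it and the grasp point (between the pads) lies 171 mm ahead of it; z points along the fingers, y is the line along which they close (so a half turn about z gives the same grasp; the last joint's range is limited). The gripper opens to 95 mm and grips with 3 to 60 N. Pads are 20 mm wide; open, the fingers measure 119 mm over their backs; the gripper's body (75 mm by 180 mm) begins 59 mm behind the grasp point.
Start: joints at [1.001, 0.491, 1.559, -0, 1.092, -0.106], TCP at [279.571, 558.986, 404.761] pointing down, gripper open.
Joint ranges: [-3.1, 3.1], [-0.84, 2.19], [0.05, 2.79], [-1.13, 4.28], [0.06, 2.93], [-2.69, 2.69]. Speed limits (rad/s): [2.22, 2.22, 2.79, 3.14, 3.14, 3.14].

INTERFACE

Orientations are given as [roll, pitch, yaw] about the fixed x, y, z axes, in that order (R = Rz(yaw) Ry(pitch) Rx(roll)).
In Python, from cell import env gives the robot as it stands.
- The arm moves only by the tool carry_out, never from a script. Its argument "series" is a list of rows, each a list of 5 numbers: the shift along the tool's x, y, z in m, then the turn about the tool's z in degrees, then the opening, from 0 (shut) to 1 (fully open). A call has 1 to 20 rows; each row is the pose to reach, as a shift and turn from the pose commanded when the call began, along the tool's axes at that moment; what a row does not reach only later rows make up. A row lasts 1/8 s, in which the tool goes at most 62.5 mm and 10.7 degrees, less where a joint would pass 70% of its speed; a pose out of reach is approached as far as the arm can. A call with a gripper value outside its range is refused whole. The fingers move at their own pace and stop on an object; the grip force is fixed at half the most. Time passes only in rows, so rows that repeat a pose let the fingers close. It gives the time, the measured TCP pose, the force, the opening and the grip force at its end, in the units of the state.
- env.state(): the state, without advancing time (a new reading comes with each control period).
- env.read_camera(name): name is "side" or "top" or "wrist"; returns (picture, depth): 480x640x3 uint8, red, green, blue; 480x640 float32, mm along the optical axis (not along the pixel's ray), 0 where there is no reading.
- env.get_calibration(name): a dict with "intrinsics" (3x3 intrinsics, pixels), "cam_to_world" (4x4, takes a point from camera to world coordinates); the wrist camera has in their place "T_tool_cam" (4x4, takes a point from camera to tool coordinates, whose origin is the TCP and whose axes are the flange's). Camera axes: x right, y up, looking along -z (the intrinsics and any distortion apply to the point x, -y, -z); pixel columns grow to the right and rows downward; lengths in mm; the calibration is good to about 2 mm. A picture is of the moment at which its call begins: read the wrist's pose just before it. get_calibration takes no time and is no camera call.
- env.job_done(): hands the job in; it is judged then, once.
The state is a dict: "t": time; "joints": joint angles; "qvel": joint speeds; "tau": joint torques, N m; "eef_pos": TCP position; "tcp_rot": TCP orientation; "ft_force": force on the tool from outside, world axes, zero at the start; "moment": the same for the moment, N m; "opening": opening from 0.0 (shut) to 1.0 (fully open); "grip_force": force on a finger pad.
Only numpy, scipy, OpenCV 4.12 (cv2) and the standard library are available. Lean on these libraries where they do the work, as an engineer would, in place of code of your own. Each camera call takes 0.05 s, during which the arm holds its last target. There are 200 camera calls.

TASK

The filter disc in the uncovered head of this vacuum manifold is due to be changed: first push the valve lever round until it lies square across the pipe, so that the vacuum is shut off, and only then roll a fingertip along the knurled rim of that head's retaining ring to loosen it (anticlockwise from above) by two full turns, to within a tenth of a turn, its black mark having come round to the fixed mark for the second time. Work with the fingertips only, gripping and lifting nothing. Keep off the filter disc, and leave the other two heads with their lids, and the things standing about, as they are.

Things in the scene. Friction and masses are not known exactly. Their poses are not given: they have to be found in the camera images.
- manifold: Three-place vacuum filtration manifold, fixed: a square trunk 450 mm long (along its y) and 44 mm wide, its top 70 mm above the bench, on two feet. Origin on the bench under the trunk's middle; x points away from the robot, y along the trunk to the end with the valve. Three filter heads stand on it at 150 mm spacing, in any order.
- valve_axis (a point): Vertical axis of the ball valve's lever, 285 mm along the manifold's y from its origin, at the lever's mid-height, 81 mm above the bench. The pipe through the valve runs along that y at 48 mm height (22 mm thick; valve body 36 mm), to an elbow that goes down into the bench 127 mm beyond the axis.
- valve (a joint): Lever angle, rad. 0: open, along the pipe, pointing outwards (manifold's +y). It grows anticlockwise from above to a stop at 1.571: shut, square across the pipe, pointing to the robot (manifold's -x). The lever is a bar 16 to 18 mm wide, 75 to 87 mm above the bench, reaching from 15 mm behind its axis to 97 mm out; 0.15 N m of friction, stays as left.
- lever_end (a point): A point on the valve lever's centre line near its free end, 85 mm from the valve axis, at the lever's mid-height.
- head_a: The uncovered filter head, the only one of the three without a lid: its grey sintered filter disc shows in the middle of the ring. It is fixed, a steel funnel body on a 28 mm stem. Origin on its axis where it stands on the trunk, 70 mm above the bench; axes as the manifold's.
- ring_a_center (a point): Centre of the knurled band of the uncovered head's retaining ring, on its axis, 113 mm above the bench (fixed). The band is 92 mm in diameter, from 106 to 120 mm above the bench; the ring's smooth bezel above it is 84 mm in diameter and reaches 128 mm. Below the band the head is only 76 mm in diameter and narrows, so a fingertip beside the rim may reach 1 to 10 mm lower than the band.
- ring_a (a joint): Angle by which that ring is loosened, rad: 0 tight, growing anticlockwise from above; 6.283 a turn. It rises 1.5 mm a turn, has 0.06 N m of friction; stays as left. A fingertip pressed inward on the rim with 5 N or more and moved along it carries it round, 289 mm of rim to a turn. At full turns black lines on the bezel and on the fixed rim round the filter disc meet, on the head's +x (far) side.
- frit_a: The sintered filter disc in the uncovered head, 57 mm in diameter, its face 125 mm above the bench, 3 mm below the tight ring's top. Origin on its axis, 6 mm under its face. Not to be touched.
- ring_b (a joint): Ring of one lidded head, the same as ring_a, tight at 0; to be left alone.
- ring_c (a joint): Ring of the other lidded head, the same as ring_a, tight at 0; to be left alone.
- lid_b: Loose steel lid 83 mm in diameter with a black knob 24 mm in diameter, lying on a neighbouring head; knob top 152 mm above the bench. Origin on its axis at the underside of its flange, 128 mm above the bench. To be left alone.
- lid_c: The same loose lid on the remaining head.
- beaker: Clear plastic beaker, 68 mm in diameter, 85 mm high, beyond the manifold. Origin under its centre. To be left alone.
- jar: Screw-top glass jar with paper label, 72 mm in diameter, 95 mm high, beyond the manifold. Origin under its centre. To be left alone.
- vial: Small amber bottle, 40 mm in diameter, 62 mm high, between robot and manifold. Origin under its centre. To be left alone.
- forceps: Steel forceps about 130 mm long and 22 mm wide, lying flat on the bench between robot and manifold. Origin at the middle of the length, on the bench. To be left alone.

How it is judged:
By the outcome, as a careful person would: the job done as asked, in the order asked, and still so for the second after the job is handed in, with the robot touching nothing.
It also fails if it takes over 58 s, if anything falls off the work surface, if the arm or the gripper's body presses on something with over 40 N, if the wrist force passes 120 N, or if a joint passes its speed limit or range.

## Working session

There is one attempt and no reset: what is moved stays moved. The work goes in short steps, Python scripts to look and compute and a tool call to move; the robot and the scene stay as the last step left them, time stands still between calls to the robot, and variables do not carry over. Pictures are saved under pics/ and viewed, at most 10 in all, crops included, and the job is handed in when it is done.

Besides the shell and the picture viewer there is one more tool, called after "Request:" as name([rows], argument=value, ...), one row to a line, values as JSON. carry_out: Moves the arm, as the interface text tells. Its arguments: {"type":"object","properties":{"series":{"type":"array","items":{"type":"array","items":{"type":"number"}}}},"required":["series"]}

```bash
mkdir -p pics; ls
python3 - <<'E'
from cell import env
import cv2,numpy as np
s=env.state();print(s)
for n in("top","side"):
    p,d=env.read_camera(n);cv2.imwrite(f"pics/{n}0.png",p[:,:,::-1]);np.savez(f"{n}0.npz",p=p,d=d)
    print(n,env.get_calibration(n))
print(env.get_calibration("wrist"))
E
```

```text
pics
{'t': 0.0, 'joints': array([ 1.00140490e+00,  4.91581063e-01,  1.55947368e+00, -6.08148164e-06,
        1.09169183e+00, -1.05597993e-01]), 'qvel': array([-0.00082607,  0.00025196, -0.00018477, -0.00139682, -0.00031124,
       -0.00052998]), 'tau': array([-9.69981229e-04, -6.12655377e+01, -2.58186257e+01,  6.91937422e-02,
        4.82142437e-02, -9.57019483e-05]), 'eef_pos': array([279.54976392, 558.95675528, 404.13991817]), 'tcp_rot': array([-3.14044459e+00, -1.16261928e-04,  2.67780196e+00]), 'ft_force': array([-0.57382472, -0.09570142,  0.16372934]), 'moment': array([-0.01548529,  0.03190971, -0.03933807]), 'grip_force': 0.0, 'opening': 0.9992717515024464}
top {'intrinsics': array([[521.26416546,   0.        , 322.82317311],
       [  0.        , 521.26416546, 234.60400867],
       [  0.        ,   0.        ,   1.        ]]), 'cam_to_world': array([[ 1.92211808e-02,  9.96339103e-01, -8.33002929e-02,
         4.78342456e+02],
       [-9.99660638e-01,  2.06165866e-02,  1.59237557e-02,
         3.46523386e+01],
       [ 1.75828282e-02,  8.29659505e-02,  9.96397258e-01,
         
[... 462 characters left out ...]
],
       [ 7.84910936e-03,  7.78945673e-01,  6.27042287e-01,
         8.04817453e+02],
       [ 0.00000000e+00,  0.00000000e+00,  0.00000000e+00,
         1.00000000e+00]])}
{'intrinsics': array([[349.84283389,   0.        , 325.58104956],
       [  0.        , 349.84283389, 235.50108974],
       [  0.        ,   0.        ,   1.        ]]), 'T_tool_cam': array([[ 7.07890298e-04,  9.66873621e-01,  2.55254579e-01,
         7.22160928e+01],
       [ 9.99998900e-01, -1.01712105e-03,  1.07946346e-03,
         1.38214401e-02],
       [ 1.30332955e-03,  2.55253534e-01, -9.66873277e-01,
         2.03597784e+01],
       [ 0.00000000e+00,  0.00000000e+00,  0.00000000e+00,
         1.00000000e+00]])}
```

View pics/top0.png

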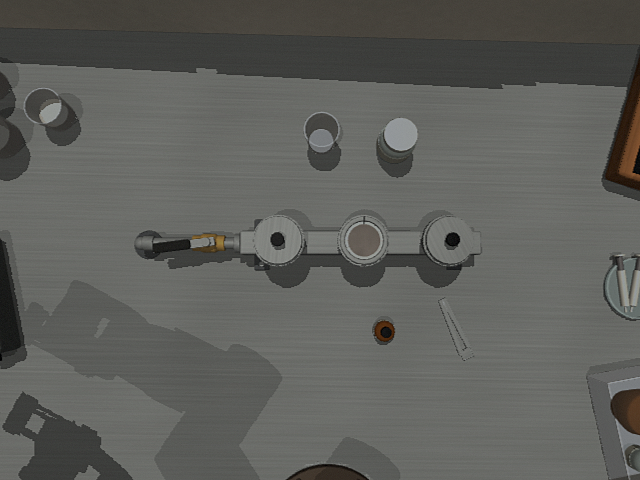

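View pics/side0.png

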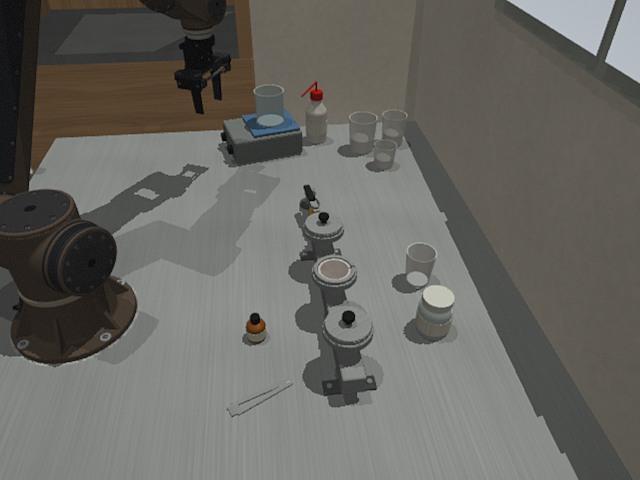

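The top view shows the uncovered head in the middle at pixel (363,240), with lidded heads at (278,240) and (452,240). The lever is black, with its pivot near (215,242) and its end near (155,246). The vial is at (384,331), the forceps at (455,328).

```bash
cat > h.py <<'E'
import numpy as np,cv2
from cell import env
def ray(n,uv,z):
    c=env.get_calibration(n);K=c["intrinsics"];T=c["cam_to_world"]
    uv=np.atleast_2d(np.asarray(uv,float))
    d=np.c_[(uv[:,0]-K[0,2])/K[0,0],-(uv[:,1]-K[1,2])/K[1,1],-np.ones(len(uv))]@T[:3,:3].T
    o=T[:3,3];s=(z-o[2])/d[:,2]
    return o+d*s[:,None]
def blobs(mask,box):
    m=np.zeros_like(mask,np.uint8);x0,y0,x1,y1=box;m[y0:y1,x0:x1]=mask[y0:y1,x0:x1]
    n,l,st,c=cv2.connectedComponentsWithStats(m);i=1+np.argmax(st[1:,4]);return st[i],c[i],l==i
E
python3 - <<'E'
from h import *
f=np.load("top0.npz");p=f["p"].astype(int);dep=f["d"]
g=p.max(2)
np.set_printoptions(precision=1,suppress=True)
for b in((262,225,294,256),(436,225,468,256)):
    st,c,m=blobs(g<60,b);print("knob",st,c,ray("top",c,152))
hsv=cv2.cvtColor(f["p"],cv2.COLOR_RGB2HSV).astype(int)
rd=p[:,:,0]-p[:,:,2]>12
st,c,m=blobs(rd,(338,215,390,266));print("frit",st,c,ray("top",c,125))
st,c,m=blobs(rd,(365,310,405,350));print("vial",st,c,ray("top",c,40))
st,c,m=blobs(g<50,(145,232,200,258));print("lever",st,c)
ys,xs=np.where(m);l=cv2.fitLine(np.c_[xs,ys].astype(np.float32),2,0,.01,.01).ravel();print(l)
e=ray("top",[(xs.min(),ys[xs==xs.min()].mean()),c,(xs.max(),ys[xs==xs.max()].mean())],87);print(e)
yel=(hsv[:,:,1]>120)&(hsv[:,:,0]>10)&(hsv[:,:,0]<30)
st,c,m=blobs(yel,(185,225,235,258));print("yellow",st,c,ray("top",c,75))
print("trunk ends",ray("top",[(241,242),(481,242)],70))
print("forceps",ray("top",[(442,298),(470,360)],5))
E
```

```text
knob [271 232  14  15 153] [277.1 239. ] [[542.8  97.8 152. ]]
knob [445 232  15  15 167] [452.3 239.3] [[ 548.4 -199.7  152. ]]
frit [348 225  32  31 739] [363.8 240.1] [[546.  -51.7 125. ]]
vial [374 320  21  22 262] [383.6 329.9] [[383.3 -99.2  40. ]]
lever [145 239  46  19 458] [167.4 247.4]
[  1.   -0.2 167.4 247.4]
[[517.4 339.5  87. ]
 [528.3 299.8  87. ]
 [531.1 259.3  87. ]]
yellow [192 234  33  18 312] [211.4 243.1] [[538.5 223.2  75. ]]
trunk ends [[ 542.   170.    70. ]
 [ 551.1 -275.2   70. ]]
forceps [[ 444.  -218.4    5. ]
 [ 325.1 -273.1    5. ]]
```

Run:
```python
import cv2
a=cv2.imread("pics/top0.png")
cv2.imwrite("pics/c1.png",cv2.resize(a[205:280,130:400],None,fx=2.9,fy=2.9,interpolation=cv2.INTER_CUBIC))
```

```text
(no output)
```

View pics/c1.png

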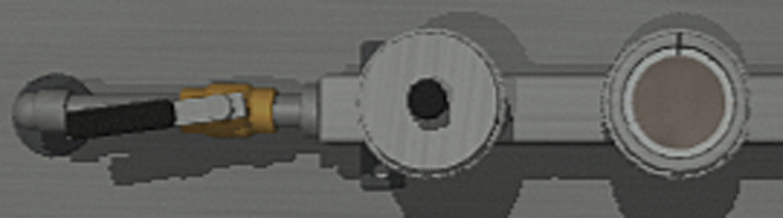

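The crop shows the lever pivot at about full-image pixel (212,241) and its tip at (153,246), nearly along the pipe. The ring marks are aligned at (364,218). The estimated manifold yaw is 0.019, the origin (546,-51.5) and the valve axis (540.5,232).

Request:
carry_out([
  [-0.054, -0.012, 0, -9, 0],
  [-0.108, -0.024, 0, -18, 0],
  [-0.162, -0.036, 0.01, -27.6, 0],
  [-0.216, -0.048, 0.03, -27.6, 0],
  [-0.27, -0.06, 0.05, -27.6, 0],
  [-0.324, -0.072, 0.08, -27.6, 0],
  [-0.378, -0.084, 0.104, -27.6, 0],
  [-0.378, -0.084, 0.104, -27.6, 0],
  [-0.378, -0.084, 0.104, -27.6, 0],
])

```text
t: 1.23
eef_pos: [579.9, 314.8, 300.5]
tcp_rot: [-3.142, -0.001, -3.124]
ft_force: [-0.4, 0.5, -0.2]
opening: 0.106
grip_force: 0.0
```

Run:
```python
from h import *
s=env.state();print(s["t"],s["eef_pos"],s["tcp_rot"],s["joints"],s["opening"],s["ft_force"])
p,d=env.read_camera("wrist");q,_=env.read_camera("top")
np.savez("w1.npz",p=p,d=d)
a=np.zeros((600,640,3),np.uint8);a[:480]=p[:,:,::-1];a[480:]=q[190:310,0:640,::-1];cv2.imwrite("pics/w1.png",a)
```

```text
1.225 [579.89880265 314.83781032 300.54434705] [-3.14156983e+00 -7.28508438e-04 -3.12420557e+00] [ 3.97321570e-01  6.48701748e-01  1.56861138e+00  3.11764626e-04
  9.24964575e-01 -1.19104958e+00] 0.10564288292484644 [-0.39268225  0.46568614 -0.19128185]
```

View pics/w1.png

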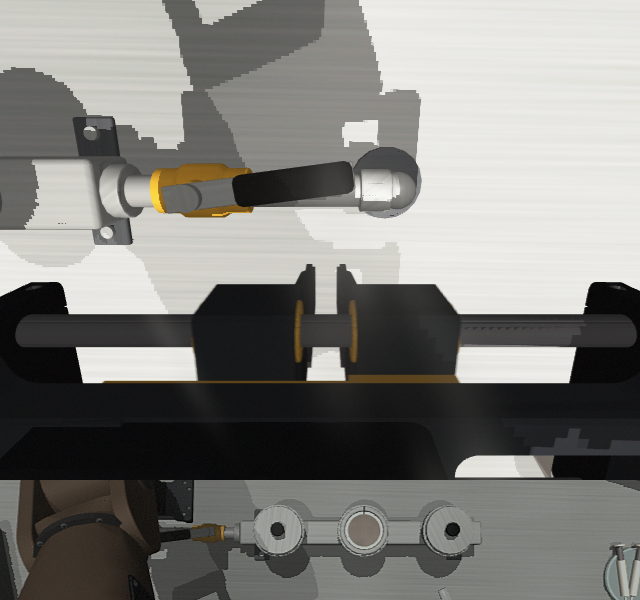

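The wrist view shows the lever pivot at (183,198) and its free end at (353,178), with the elbow at (385,187). The fingers are at (325,275), still closing.

```bash
cat >> h.py <<'E'
from scipy.spatial.transform import Rotation as Ro
def wray(uv,z,pos,rot):
    c=env.get_calibration("wrist");K=c["intrinsics"];W=np.eye(4);W[:3,:3]=Ro.from_euler("xyz",rot).as_matrix();W[:3,3]=pos
    T=W@c["T_tool_cam"];uv=np.atleast_2d(np.asarray(uv,float))
    d=np.c_[(uv[:,0]-K[0,2])/K[0,0],-(uv[:,1]-K[1,2])/K[1,1],-np.ones(len(uv))]@T[:3,:3].T
    return T[:3,3]+d*((z-T[2,3])/d[:,2])[:,None]
E
python3 - <<'E'
from h import *
pos=[579.9,314.8,300.5];rot=[-3.1416,-.0007,-3.1242]
print(wray([(183,198),(353,178),(235,190)],87,pos,rot).round(1))
print(wray([(110,193)],59,pos,rot).round(1),wray([(92,193)],70,pos,rot).round(1))
f=np.load("w1.npz");print(f["d"][178,300],f["d"][198,183])
E
```

```text
[[538.4 235.   87. ]
 [525.7 329.   87. ]
 [533.4 264.1  87. ]]
[[540.5 177.5  59. ]] [[539.1 173.4  70. ]]
192.41658 198.1341
```

Request:
carry_out([
  [0, 0, 0.02, 0, 0],
  [0, 0, 0.039, 0, 0],
  [0.016, -0.001, 0.039, 0, 0],
  [0.025, -0.002, 0.039, 0, 0],
  [0.033, -0.003, 0.039, 0, 0],
  [0.042, -0.003, 0.039, 0, 0],
  [0.051, -0.002, 0.039, 0, 0],
  [0.061, -0.004, 0.039, 0, 0],
  [0.07, -0.0065, 0.039, 0, 0],
  [0.079, -0.011, 0.039, 0, 0],
  [0.088, -0.016, 0.039, 0, 0],
  [0.096, -0.023, 0.039, 0, 0],
  [0.103, -0.031, 0.039, 0, 0],
  [0.111, -0.044, 0.039, 0, 0],
  [0.115, -0.053, 0.039, 0, 0],
  [0.116, -0.056, 0.039, 0, 0],
  [0.116, -0.056, 0.039, 0, 0],
])

```text
t: 3.45
eef_pos: [465.0, 256.4, 261.6]
tcp_rot: [-3.141, -0.001, -3.124]
ft_force: [-0.2, 0.1, -0.2]
opening: 0.004
grip_force: 0.0
```

Request:
carry_out([
  [0, -0.002, 0, 0, 0],
  [0, -0.004, 0, 0, 0],
  [0, -0.005, 0, 0, 0],
])

```text
t: 3.82
eef_pos: [465.1, 251.7, 261.6]
tcp_rot: [-3.142, -0.0, -3.124]
ft_force: [-0.6, 1.7, 0.8]
opening: 0.005
grip_force: 1.0
```

Run:
```python
from h import *
s=env.state();print(s["eef_pos"],s["ft_force"])
p,d=env.read_camera("wrist");q,_=env.read_camera("top")
a=np.zeros((600,640,3),np.uint8);a[:400]=p[:400,:,::-1];a[400:]=q[170:370,0:640,::-1];cv2.imwrite("pics/w2.png",a)
```

```text
[465.0590071  251.71467896 261.63762808] [-0.56790987  1.70105319  0.7665415 ]
```

View pics/w2.png

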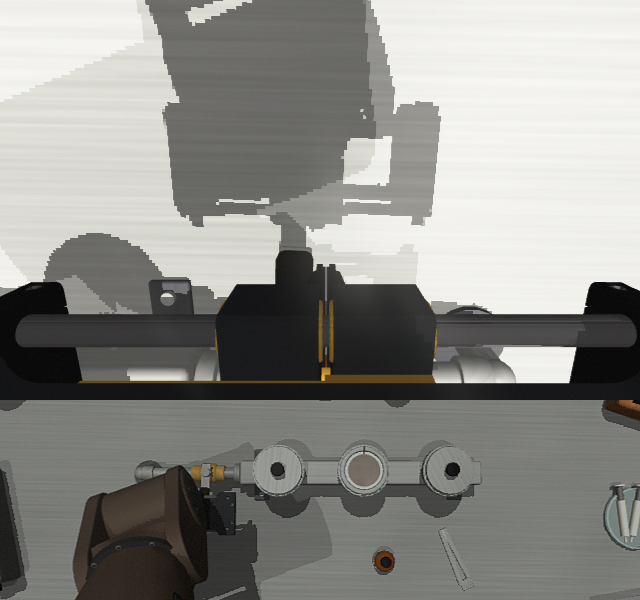

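The lever now points towards the robot, its end at (295,255) beside the fingertips at (325,270). The force is only friction so far, so I keep pushing to the stop.

Request:
carry_out([
  [0, -0.001, 0, 0, 0],
  [0, -0.002, 0, 0, 0],
  [0, -0.003, 0, 0, 0],
  [0, -0.003, 0, 0, 0],
])

```text
t: 4.42
eef_pos: [465.3, 248.6, 261.8]
tcp_rot: [3.142, 0.0, -3.124]
ft_force: [-0.5, 1.0, -0.6]
opening: 0.009
grip_force: 0.4
```

Request:
carry_out([
  [0, -0.0015, 0, 0, 0],
  [0, -0.003, 0, 0, 0],
  [0, -0.004, 0, 0, 0],
  [0, -0.004, 0, 0, 0],
])

```text
t: 4.92
eef_pos: [465.1, 246.6, 261.9]
tcp_rot: [3.138, 0.002, -3.125]
ft_force: [-5.8, 27.1, -3.7]
opening: 0.003
grip_force: 13.3
```

The lever is at its stop (27 N). I back off, rise, and go to the near side of the open head while turning the tool half round.

Request:
carry_out([
  [0, 0.01, 0, 0, 0],
  [0, 0.02, 0, 0, 0],
  [0, 0.02, -0.05, 5, 0],
  [0.001, 0, -0.088, 15, 0],
  [0.002, -0.03, -0.088, 25, 0],
  [0.003, -0.06, -0.088, 35, 0],
  [0.004, -0.09, -0.088, 45, 0],
  [0.005, -0.12, -0.088, 55, 0],
  [0.007, -0.15, -0.088, 65, 0],
  [0.009, -0.18, -0.088, 75, 0],
  [0.01, -0.21, -0.088, 85, 0],
  [0.012, -0.24, -0.088, 95, 0],
  [0.014, -0.27, -0.088, 105, 0],
  [0.014, -0.296, -0.088, 115, 0],
  [0.014, -0.296, -0.088, 125, 0],
  [0.014, -0.296, -0.088, 135, 0],
  [0.014, -0.296, -0.088, 145, 0],
  [0.014, -0.296, -0.088, 155, 0],
  [0.014, -0.296, -0.088, 165, 0],
  [0.014, -0.296, -0.088, 175, 0],
])

```text
t: 7.42
eef_pos: [456.7, -51.5, 349.8]
tcp_rot: [3.141, -0.0, 0.099]
ft_force: [0.2, 0.2, 0.1]
opening: 0.002
grip_force: 0.0
```

Run:
```python
from h import *
s=env.state();print(s["t"],s["eef_pos"],s["tcp_rot"],s["joints"],s["ft_force"])
p,d=env.read_camera("wrist");q,_=env.read_camera("top")
a=np.zeros((600,640,3),np.uint8);a[:400]=p[:400,:,::-1];a[400:]=q[170:370,0:640,::-1];cv2.imwrite("pics/w3.png",a);cv2.imwrite("pics/w3f.png",p[:,:,::-1])
```

```text
7.425 [456.74468828 -51.54809121 349.82946982] [ 3.14131324e+00 -2.12757252e-04  9.93552734e-02] [-2.56217934e-01  3.34474901e-01  2.01516717e+00 -2.64034259e-04
  7.91653884e-01  1.21540865e+00] [0.16802904 0.15565753 0.06514842]
```

View pics/w3.png

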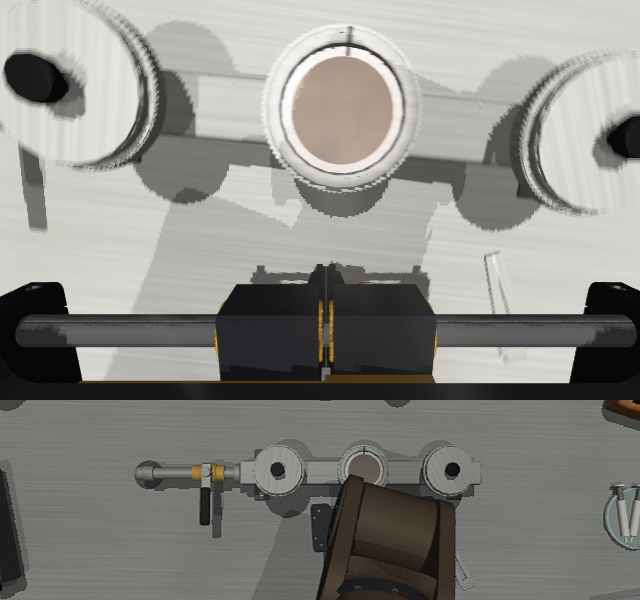

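The lever lies square across the pipe in the lower top-camera strip, at (205,490). The wrist view shows the frit centre at about (342,110) and the aligned marks at (348,40).

Run:
```python
from h import *
p=cv2.imread("pics/w3f.png")[:,:,::-1].astype(int)
st,c,m=blobs((p[:,:,0]-p[:,:,2]>15).astype(np.uint8),(270,30,420,190))
cn=max(cv2.findContours(m.astype(np.uint8),0,2)[0],key=len)[:,0]
w=wray(cn,125,[456.74,-51.55,349.83],[3.1413,-.0002,.0994])[:,:2].astype(np.float32)
print(st,c,cv2.minEnclosingCircle(w),cv2.fitEllipse(w))
```

```text
[ 291   47  104  118 8867] [342.36709146 109.99954889] ((546.9088134765625, -51.70380401611328), 30.660964965820312) ((544.97216796875, -52.016578674316406), (55.962547302246094, 58.1956787109375), 80.6649398803711)
```

```bash
cat > plan.py <<'E'
import numpy as np
def rows(p,yaw,C,th,R,off=0):
    """th (deg) list; tool x points inward: yaw=th-180. returns shifts m, turn deg"""
    c,s=np.cos(yaw),np.sin(yaw);out=[]
    for t,r in zip(th,R):
        a=np.radians(t);d=np.array(C)+r*np.array([np.cos(a),np.sin(a)])-p
        out.append([round((d[0]*c+d[1]*s)/1e3,4),round((d[0]*s-d[1]*c)/1e3,4),0,round(-(t-180-np.degrees(yaw)),1),0])
    return out,d+p
E
python3 - <<'E'
from plan import *
print(rows(np.array([456.7,-51.5]),.0994,(545.5,-51.7),[180,180,180],[85,66,60]))
E
```

```text
([[np.float64(0.0038), np.float64(0.0006), 0, np.float64(5.7), 0], [np.float64(0.0227), np.float64(0.0025), 0, np.float64(5.7), 0], [np.float64(0.0286), np.float64(0.0031), 0, np.float64(5.7), 0]], array([485.5, -51.7]))
```

Request:
carry_out([
  [0.0038, 0.0006, 0.03, 5.7, 0],
  [0.0038, 0.0006, 0.058, 5.7, 0],
  [0.015, 0.0016, 0.058, 5.7, 0],
  [0.0227, 0.0025, 0.058, 5.7, 0],
  [0.0286, 0.0031, 0.058, 5.7, 0],
  [0.0286, 0.0031, 0.058, 5.7, 0],
])

```text
t: 8.28
eef_pos: [485.8, -51.6, 292.4]
tcp_rot: [3.141, -0.001, 0.006]
ft_force: [0.0, 0.8, -0.7]
opening: 0.006
grip_force: 0.0
```

Request:
carry_out([
  [0.001, 0, 0, 0, 0],
  [0.002, 0, 0, 0, 0],
  [0.003, 0, 0, 0, 0],
  [0.004, 0, 0, 0, 0],
  [0.004, 0, 0, 0, 0],
])

```text
t: 8.9
eef_pos: [488.6, -51.5, 291.5]
tcp_rot: [-3.141, 0.003, 0.006]
ft_force: [-7.5, -2.1, 3.7]
opening: 0.005
grip_force: 3.6
```

Run:
```python
from plan import *
th=np.arange(189,271,9);r,e=rows(np.array([489.6,-51.6]),.0,(545,-51.7),th,55+0*th)
for x in r:print([float(v) for v in x],end=",")
print(e)
```

```text
[0.0011, 0.0087, 0.0, -9.0, 0.0],[0.0031, 0.0171, 0.0, -18.0, 0.0],[0.0064, 0.0251, 0.0, -27.0, 0.0],[0.0109, 0.0324, 0.0, -36.0, 0.0],[0.0165, 0.039, 0.0, -45.0, 0.0],[0.0231, 0.0446, 0.0, -54.0, 0.0],[0.0304, 0.0491, 0.0, -63.0, 0.0],[0.0384, 0.0524, 0.0, -72.0, 0.0],[0.0468, 0.0544, 0.0, -81.0, 0.0],[0.0554, 0.0551, 0.0, -90.0, 0.0],[ 545.  -106.7]
```

Request:
carry_out([
  [0.0011, 0.0087, 0, -9, 0],
  [0.0031, 0.0171, 0, -18, 0],
  [0.0064, 0.0251, 0, -27, 0],
  [0.0109, 0.0324, 0, -36, 0],
  [0.0165, 0.039, 0, -45, 0],
])

```text
t: 9.52
eef_pos: [505.2, -91.1, 291.6]
tcp_rot: [-3.139, 0.003, 0.797]
ft_force: [-9.4, -7.2, 5.6]
opening: 0.005
grip_force: 5.5
```

```bash
cat > go.py <<'E'
import sys
from plan import *
# args: cmd x y yawdeg th0 th1 step R
x,y,yw,a,b,st,R=map(float,sys.argv[1:8])
th=np.arange(a,b+np.sign(st)*.1,st);r,e=rows(np.array([x,y]),np.radians(yw),(545,-51.7),th,R+0*th)
print(",".join(str([float(v) for v in q]) for q in r));print(e.round(1),th[-1]-180)
E
python3 go.py 506.1 -90.6 45 234 315 9 55
```

```text
[0.0007, 0.0086, 0.0, -9.0, 0.0],[0.0027, 0.017, 0.0, -18.0, 0.0],[0.006, 0.025, 0.0, -27.0, 0.0],[0.0105, 0.0323, 0.0, -36.0, 0.0],[0.0161, 0.0389, 0.0, -45.0, 0.0],[0.0227, 0.0445, 0.0, -54.0, 0.0],[0.03, 0.049, 0.0, -63.0, 0.0],[0.038, 0.0523, 0.0, -72.0, 0.0],[0.0464, 0.0543, 0.0, -81.0, 0.0],[0.055, 0.055, 0.0, -90.0, 0.0]
[583.9 -90.6] 135.0
```

Request:
carry_out([
  [0.0007, 0.0086, 0, -9, 0],
  [0.0027, 0.017, 0, -18, 0],
  [0.006, 0.025, 0, -27, 0],
  [0.0105, 0.0323, 0, -36, 0],
  [0.0161, 0.0389, 0, -45, 0],
])

```text
t: 10.15
eef_pos: [545.5, -107.8, 292.1]
tcp_rot: [3.14, 0.003, 1.582]
ft_force: [-1.2, -10.8, 3.0]
opening: 0.003
grip_force: 5.3
```

Request:
carry_out([
  [0.0007, 0.0086, 0, -9, 0],
  [0.0027, 0.017, 0, -18, 0],
  [0.006, 0.025, 0, -27, 0],
  [0.0105, 0.0323, 0, -36, 0],
  [0.0161, 0.0389, 0, -45, 0],
])

```text
t: 10.78
eef_pos: [585.2, -91.1, 292.5]
tcp_rot: [3.14, 0.005, 2.367]
ft_force: [6.1, -6.4, 1.4]
opening: 0.005
grip_force: 4.4
```

Request:
carry_out([
  [0.0007, 0.0086, 0, -9, 0],
  [0.0027, 0.017, 0, -18, 0],
  [0.006, 0.025, 0, -27, 0],
  [0.0105, 0.0323, 0, -36, 0],
  [0.0161, 0.0389, 0, -45, 0],
])

```text
t: 11.4
eef_pos: [601.5, -51.3, 292.7]
tcp_rot: [-3.14, 0.008, -3.131]
ft_force: [10.5, -1.2, 0.8]
opening: 0.002
grip_force: 5.1
```

```bash
python3 go.py 600 -51.7 180 351 180 -9 70
python3 - <<'E'
from h import *
s=env.state();print(s["t"],s["eef_pos"],s["tcp_rot"],s["joints"],s["ft_force"])
p,d=env.read_camera("wrist")
cv2.imwrite("pics/w4.png",p[:400,:,::-1])
E
```

```text
[-0.0141, -0.011, 0.0, 9.0, 0.0],[-0.0116, -0.0216, 0.0, 18.0, 0.0],[-0.0074, -0.0318, 0.0, 27.0, 0.0],[-0.0016, -0.0411, 0.0, 36.0, 0.0],[0.0055, -0.0495, 0.0, 45.0, 0.0],[0.0139, -0.0566, 0.0, 54.0, 0.0],[0.0232, -0.0624, 0.0, 63.0, 0.0],[0.0334, -0.0666, 0.0, 72.0, 0.0],[0.044, -0.0691, 0.0, 81.0, 0.0],[0.055, -0.07, 0.0, 90.0, 0.0],[0.066, -0.0691, 0.0, 99.0, 0.0],[0.0766, -0.0666, 0.0, 108.0, 0.0],[0.0868, -0.0624, 0.0, 117.0, 0.0],[0.0961, -0.0566, 0.0, 126.0, 0.0],[0.1045, -0.0495, 0.0, 135.0, 0.0],[0.1116, -0.0411, 0.0, 144.0, 0.0],[0.1174, -0.0318, 0.0, 153.0, 0.0],[0.1216, -0.0216, 0.0, 162.0, 0.0],[0.1241, -0.011, 0.0, 171.0, 0.0],[0.125, -0.0, 0.0, 180.0, 0.0]
[475.  -51.7] 0.0
11.4 [601.51833448 -51.26950476 292.74628695] [-3.14022459  0.00756963 -3.13111276] [-1.94433611e-01  5.89384547e-01  1.72516041e+00  2.74846850e-04
  8.19358082e-01 -1.77589152e+00] [10.46610112 -1.18585499  0.77865403]
```

View pics/w4.png

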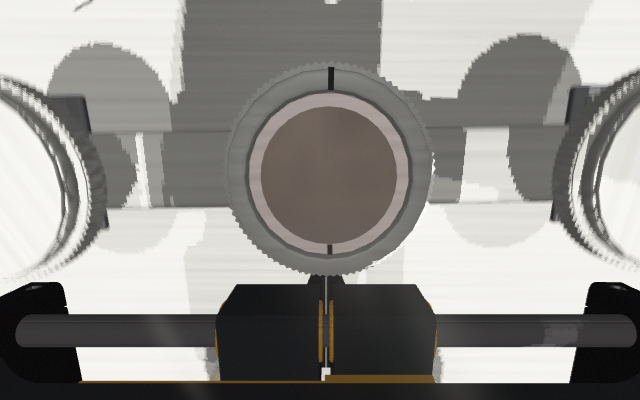

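The ring has turned exactly half a turn: its mark is at (331,78), opposite the fixed mark at (331,249), so there was no slip. I return clear of the rim for the next stroke.

```bash
python3 go.py 600 -51.7 180 350 180 -10 70
```

```text
[-0.0139, -0.0122, 0.0, 10.0, 0.0],[-0.0108, -0.0239, 0.0, 20.0, 0.0],[-0.0056, -0.035, 0.0, 30.0, 0.0],[0.0014, -0.045, 0.0, 40.0, 0.0],[0.01, -0.0536, 0.0, 50.0, 0.0],[0.02, -0.0606, 0.0, 60.0, 0.0],[0.0311, -0.0658, 0.0, 70.0, 0.0],[0.0428, -0.0689, 0.0, 80.0, 0.0],[0.055, -0.07, 0.0, 90.0, 0.0],[0.0672, -0.0689, 0.0, 100.0, 0.0],[0.0789, -0.0658, 0.0, 110.0, 0.0],[0.09, -0.0606, 0.0, 120.0, 0.0],[0.1, -0.0536, 0.0, 130.0, 0.0],[0.1086, -0.045, 0.0, 140.0, 0.0],[0.1156, -0.035, 0.0, 150.0, 0.0],[0.1208, -0.0239, 0.0, 160.0, 0.0],[0.1239, -0.0122, 0.0, 170.0, 0.0],[0.125, -0.0, 0.0, 180.0, 0.0]
[475.  -51.7] 0.0
```

Request:
carry_out([
  [-0.014, 0, 0, 0, 0],
  [-0.0139, -0.0122, 0, 10, 0],
  [-0.0108, -0.0239, 0, 20, 0],
  [-0.0056, -0.035, 0, 30, 0],
  [0.0014, -0.045, 0, 40, 0],
  [0.01, -0.0536, 0, 50, 0],
  [0.02, -0.0606, 0, 60, 0],
  [0.0311, -0.0658, 0, 70, 0],
  [0.0428, -0.0689, 0, 80, 0],
  [0.055, -0.07, 0, 90, 0],
  [0.0672, -0.0689, 0, 100, 0],
  [0.0789, -0.0658, 0, 110, 0],
  [0.09, -0.0606, 0, 120, 0],
  [0.1, -0.0536, 0, 130, 0],
  [0.1086, -0.045, 0, 140, 0],
  [0.1156, -0.035, 0, 150, 0],
  [0.1208, -0.0239, 0, 160, 0],
  [0.1239, -0.0122, 0, 170, 0],
  [0.115, 0, 0, 180, 0],
  [0.111, 0, 0, 180, 0],
])

```text
t: 13.95
eef_pos: [488.8, -51.3, 291.4]
tcp_rot: [-3.141, 0.004, 0.007]
ft_force: [-13.0, 1.4, 5.3]
opening: 0.003
grip_force: 6.2
```

```bash
python3 go.py 489 -51.7 0 189 360 9 55
```

```text
[0.0017, 0.0086, 0.0, -9.0, 0.0],[0.0037, 0.017, 0.0, -18.0, 0.0],[0.007, 0.025, 0.0, -27.0, 0.0],[0.0115, 0.0323, 0.0, -36.0, 0.0],[0.0171, 0.0389, 0.0, -45.0, 0.0],[0.0237, 0.0445, 0.0, -54.0, 0.0],[0.031, 0.049, 0.0, -63.0, 0.0],[0.039, 0.0523, 0.0, -72.0, 0.0],[0.0474, 0.0543, 0.0, -81.0, 0.0],[0.056, 0.055, 0.0, -90.0, 0.0],[0.0646, 0.0543, 0.0, -99.0, 0.0],[0.073, 0.0523, 0.0, -108.0, 0.0],[0.081, 0.049, 0.0, -117.0, 0.0],[0.0883, 0.0445, 0.0, -126.0, 0.0],[0.0949, 0.0389, 0.0, -135.0, 0.0],[0.1005, 0.0323, 0.0, -144.0, 0.0],[0.105, 0.025, 0.0, -153.0, 0.0],[0.1083, 0.017, 0.0, -162.0, 0.0],[0.1103, 0.0086, 0.0, -171.0, 0.0],[0.111, 0.0, 0.0, -180.0, 0.0]
[600.  -51.7] 180.0
```

Request:
carry_out([
  [0.0007, 0.0086, 0, -9, 0],
  [0.0027, 0.017, 0, -18, 0],
  [0.006, 0.025, 0, -27, 0],
  [0.0105, 0.0323, 0, -36, 0],
  [0.0161, 0.0389, 0, -45, 0],
  [0.0227, 0.0445, 0, -54, 0],
  [0.03, 0.049, 0, -63, 0],
  [0.038, 0.0523, 0, -72, 0],
  [0.0464, 0.0543, 0, -81, 0],
  [0.055, 0.055, 0, -90, 0],
  [0.0636, 0.0543, 0, -99, 0],
  [0.072, 0.0523, 0, -108, 0],
  [0.08, 0.049, 0, -117, 0],
  [0.0873, 0.0445, 0, -126, 0],
  [0.0939, 0.0389, 0, -135, 0],
  [0.0995, 0.0323, 0, -144, 0],
  [0.104, 0.025, 0, -153, 0],
  [0.1073, 0.017, 0, -162, 0],
  [0.1093, 0.0086, 0, -171, 0],
  [0.11, 0, 0, -180, 0],
])

```text
t: 16.45
eef_pos: [601.2, -52.0, 292.5]
tcp_rot: [-3.14, 0.009, -3.127]
ft_force: [14.7, -1.0, -2.5]
opening: 0.001
grip_force: 7.3
```

```bash
cat > mark.py <<'E'
from h import *
s=env.state();print(s["t"],s["eef_pos"],s["ft_force"])
p,d=env.read_camera("wrist");p=p.astype(int)
# bezel circle centre/radii from view w4: centre (330,170), bezel r~85-100 px, inner rim 70-80
g=cv2.warpPolar(p.max(2).astype(np.float32),(120,720),(330,173),120,0)
for n,a,b in(("ring",87,94),("fixed",71,78)):
    q=g[:,a:b].mean(1);i=np.argsort(q)[:8];print(n,np.sort(i)/2,q[i].round(),np.median(q))
E
python3 mark.py
```

```text
16.45 [601.18339424 -51.96678454 292.52456395] [14.73412904 -0.97467873 -2.47915297]
ring [91.  91.5 92.  92.5 93.  93.5 94.  94.5] [ 43.  44.  44.  46.  47.  47.  49. 105.] 119.42857
fixed [87.5 88.  88.5 89.  89.5 90.  90.5 91. ] [60. 60. 60. 62. 71. 71. 94. 94.] 164.42857
```

One turn is done, a few degrees short. I return and repeat the stroke.

Request:
carry_out([
  [-0.014, 0, 0, 0, 0],
  [-0.0139, -0.0122, 0, 10, 0],
  [-0.0108, -0.0239, 0, 20, 0],
  [-0.0056, -0.035, 0, 30, 0],
  [0.0014, -0.045, 0, 40, 0],
  [0.01, -0.0536, 0, 50, 0],
  [0.02, -0.0606, 0, 60, 0],
  [0.0311, -0.0658, 0, 70, 0],
  [0.0428, -0.0689, 0, 80, 0],
  [0.055, -0.07, 0, 90, 0],
  [0.0672, -0.0689, 0, 100, 0],
  [0.0789, -0.0658, 0, 110, 0],
  [0.09, -0.0606, 0, 120, 0],
  [0.1, -0.0536, 0, 130, 0],
  [0.1086, -0.045, 0, 140, 0],
  [0.1156, -0.035, 0, 150, 0],
  [0.1208, -0.0239, 0, 160, 0],
  [0.1239, -0.0122, 0, 170, 0],
  [0.115, 0, 0, 180, 0],
  [0.111, 0, 0, 180, 0],
])

```text
t: 19.0
eef_pos: [488.4, -51.7, 291.5]
tcp_rot: [-3.141, 0.001, 0.009]
ft_force: [-10.5, 1.5, 1.9]
opening: 0.002
grip_force: 5.7
```

Request:
carry_out([
  [0.0007, 0.0086, 0, -9, 0],
  [0.0027, 0.017, 0, -18, 0],
  [0.006, 0.025, 0, -27, 0],
  [0.0105, 0.0323, 0, -36, 0],
  [0.0161, 0.0389, 0, -45, 0],
  [0.0227, 0.0445, 0, -54, 0],
  [0.03, 0.049, 0, -63, 0],
  [0.038, 0.0523, 0, -72, 0],
  [0.0464, 0.0543, 0, -81, 0],
  [0.055, 0.055, 0, -90, 0],
  [0.0636, 0.0543, 0, -99, 0],
  [0.072, 0.0523, 0, -108, 0],
  [0.08, 0.049, 0, -117, 0],
  [0.0873, 0.0445, 0, -126, 0],
  [0.0939, 0.0389, 0, -135, 0],
  [0.0995, 0.0323, 0, -144, 0],
  [0.104, 0.025, 0, -153, 0],
  [0.1073, 0.017, 0, -162, 0],
  [0.1093, 0.0086, 0, -171, 0],
  [0.11, 0, 0, -180, 0],
])

```text
t: 21.5
eef_pos: [600.7, -52.3, 292.7]
tcp_rot: [-3.14, 0.011, -3.125]
ft_force: [19.0, -0.9, -4.5]
opening: 0.007
grip_force: 9.6
```

```bash
python3 mark.py
```

```text
21.5 [600.68786926 -52.33020018 292.7056068 ] [19.04398275 -0.92095147 -4.52646727]
ring [330.5 331.  331.5 332.  332.5 333.  333.5 334. ] [20. 20. 20. 20. 21. 27. 47. 69.] 117.71429
fixed [86.5 87.  87.5 88.  88.5 89.  89.5 90. ] [ 61.  61.  62.  64.  64.  65. 101. 103.] 163.28572
```

Run:
```python
from h import *
p,d=env.read_camera("wrist");cv2.imwrite("pics/w5.png",p[:400,:,::-1])
```

```text
(no output)
```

View pics/w5.png

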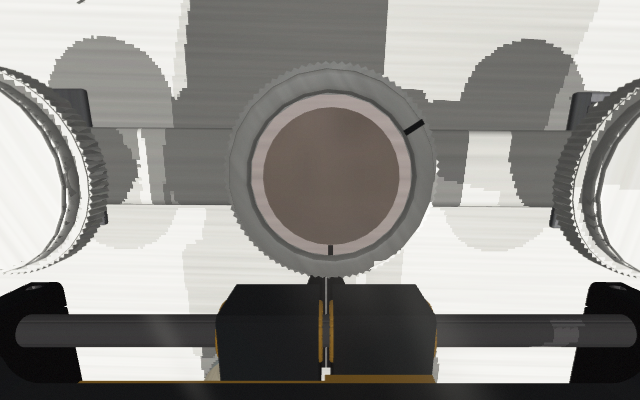

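The mark is at (414,127), so this stroke slipped: the ring is at about 1 turn + 118°, with 242° left to go. I return and push in shorter pieces, watching the force.

Request:
carry_out([
  [-0.014, 0, 0, 0, 0],
  [-0.0139, -0.0122, 0, 10, 0],
  [-0.0108, -0.0239, 0, 20, 0],
  [-0.0056, -0.035, 0, 30, 0],
  [0.0014, -0.045, 0, 40, 0],
  [0.01, -0.0536, 0, 50, 0],
  [0.02, -0.0606, 0, 60, 0],
  [0.0311, -0.0658, 0, 70, 0],
  [0.0428, -0.0689, 0, 80, 0],
  [0.055, -0.07, 0, 90, 0],
  [0.0672, -0.0689, 0, 100, 0],
  [0.0789, -0.0658, 0, 110, 0],
  [0.09, -0.0606, 0, 120, 0],
  [0.1, -0.0536, 0, 130, 0],
  [0.1086, -0.045, 0, 140, 0],
  [0.1156, -0.035, 0, 150, 0],
  [0.1208, -0.0239, 0, 160, 0],
  [0.1239, -0.0122, 0, 170, 0],
  [0.118, 0, 0, 180, 0],
  [0.114, 0, 0, 180, 0],
])

```text
t: 24.1
eef_pos: [484.3, -51.8, 291.6]
tcp_rot: [-3.141, 0.001, 0.011]
ft_force: [-1.4, -0.2, 0.2]
opening: 0.005
grip_force: 0.0
```

Run:
```python
from h import *
s=env.state();print(s["t"],s["eef_pos"],s["tcp_rot"],s["ft_force"])
p,d=env.read_camera("wrist");p=p.astype(int)
g=cv2.warpPolar(p.max(2).astype(np.float32),(120,720),(330,173),120,0)
for n,a,b in(("ring",87,94),("fixed",71,78)):
    q=g[:,a:b].mean(1);i=np.argsort(q)[:8];print(n,np.sort(i)/2,q[i].round(),np.median(q))
```

```text
24.1 [484.27919334 -51.78314337 291.58705495] [-3.14136393e+00  8.14135559e-04  1.09085767e-02] [-1.37409987 -0.23900737  0.1597039 ]
ring [148.5 149.  149.5 150.  150.5 151.  267.  267.5] [27. 27. 27. 27. 34. 48. 65. 66.] 183.0
fixed [17.5 26.  33.5 34.  34.5 39.5 56.  72.5] [120. 127. 128. 130. 130. 131. 131. 132.] 180.7143
```

```bash
python3 go.py 484.3 -51.8 0.6 180 270 9 54.7
```

```text
[0.006, -0.0, 0.0, 0.6, 0.0],[0.0066, 0.0085, 0.0, -8.4, 0.0],[0.0085, 0.0169, 0.0, -17.4, 0.0],[0.0117, 0.0249, 0.0, -26.4, 0.0],[0.0161, 0.0322, 0.0, -35.4, 0.0],[0.0216, 0.0388, 0.0, -44.4, 0.0],[0.0281, 0.0444, 0.0, -53.4, 0.0],[0.0354, 0.049, 0.0, -62.4, 0.0],[0.0433, 0.0524, 0.0, -71.4, 0.0],[0.0516, 0.0545, 0.0, -80.4, 0.0],[0.0601, 0.0552, 0.0, -89.4, 0.0]
[ 545.  -106.4] 90.0
```

Request:
carry_out([
  [0.003, 0, 0, 0.6, 0],
  [0.006, 0, 0, 0.6, 0],
  [0.0066, 0.0085, 0, -8.4, 0],
  [0.0085, 0.0169, 0, -17.4, 0],
  [0.0117, 0.0249, 0, -26.4, 0],
  [0.0161, 0.0322, 0, -35.4, 0],
  [0.0216, 0.0388, 0, -44.4, 0],
])

```text
t: 25.02
eef_pos: [505.0, -91.2, 291.5]
tcp_rot: [-3.139, 0.002, 0.788]
ft_force: [-4.7, -4.3, 3.9]
opening: 0.006
grip_force: 3.1
```

```bash
cat > gomark.py <<'E'
from h import *
s=env.state();yaw=s["tcp_rot"][2];F=s["ft_force"];u=np.array([np.cos(yaw),np.sin(yaw)])
print("t",s["t"],s["eef_pos"].round(1),"yaw",np.degrees(yaw).round(1),"inward press",-(F[:2]@u).round(1),"tang",F[:2]@[u[1],-u[0]])
p,d=env.read_camera("wrist")
g=cv2.warpPolar(p.max(2).astype(np.float32),(120,720),(330,173),120,0)[:,87:94].mean(1)
i=np.where(g<45)[0]/2
# image up = tool x (inward): world azimuth of image angle a (cw, 0=right): right = tool y
print("dark",i)
v=np.array([-np.sin(np.radians(i)),np.cos(np.radians(i))]) # tool x,y
w=np.degrees(np.arctan2(v[0]*u[1]-v[1]*u[0],v[0]*u[0]+v[1]*u[1]));print("ring mark world azimuth",w.mean().round(1))
E
python3 gomark.py
```

```text
t 25.025 [505.  -91.2 291.5] yaw 45.1 inward press 6.4 tang -0.34414246170758256
dark [144.5 145.  145.5 146.  146.5]
ring mark world azimuth 169.6
```

No slip, and the mark is now at azimuth 170°. The press is light, so I add 0.7 mm.

Request:
carry_out([
  [0.0014, 0.0086, 0, -9, 0],
  [0.0033, 0.0169, 0, -18, 0],
  [0.0066, 0.0248, 0, -27, 0],
  [0.011, 0.032, 0, -36, 0],
  [0.0165, 0.0385, 0, -45, 0],
])

```text
t: 25.7
eef_pos: [544.8, -107.9, 292.0]
tcp_rot: [3.141, 0.002, 1.573]
ft_force: [-1.2, -9.5, 0.4]
opening: -0.0
grip_force: 5.0
```

```bash
python3 gomark.py
```

```text
t 25.7 [ 544.8 -107.9  292. ] yaw 90.1 inward press 9.5 tang -1.2425771131202228
dark [144.5 145.  145.5 146. ]
ring mark world azimuth -145.1
```

Request:
carry_out([
  [0.0008, 0.0085, 0, -9, 0],
  [0.0028, 0.0168, 0, -18, 0],
  [0.0061, 0.0247, 0, -27, 0],
  [0.0106, 0.0319, 0, -36, 0],
  [0.0161, 0.0384, 0, -45, 0],
])

```text
t: 26.38
eef_pos: [584.3, -91.8, 292.4]
tcp_rot: [3.14, 0.006, 2.358]
ft_force: [7.1, -8.1, -1.5]
opening: 0.003
grip_force: 5.4
```

Request:
carry_out([
  [0.0007, 0.0085, 0, -9, 0],
  [0.0027, 0.0168, 0, -18, 0],
  [0.006, 0.0247, 0, -27, 0],
  [0.0105, 0.0319, 0, -36, 0],
  [0.016, 0.0384, 0, -45, 0],
])

```text
t: 27.0
eef_pos: [601.1, -52.6, 292.8]
tcp_rot: [-3.14, 0.009, -3.14]
ft_force: [15.6, -0.9, -1.2]
opening: 0.006
grip_force: 7.2
```

```bash
python3 gomark.py; python3 -c "
from cell import env;print(env.state()['joints'])"
```

```text
t 27.0 [601.1 -52.6 292.8] yaw -179.9 inward press 15.6 tang -0.9680566075884262
dark [144.5 145.  145.5 146.  146.5 147. ]
ring mark world azimuth -55.6
[-1.95243491e-01  5.88693215e-01  1.72637564e+00  6.76520587e-04
  8.17378088e-01 -1.77671297e+00]
```

Request:
carry_out([
  [0.0007, 0.0086, 0, -9, 0],
  [0.0027, 0.017, 0, -18, 0],
  [0.006, 0.025, 0, -27, 0],
  [0.0105, 0.0323, 0, -36, 0],
  [0.016, 0.0389, 0, -45, 0],
  [0.0226, 0.0445, 0, -54, 0],
])

```text
t: 27.8
eef_pos: [578.6, -6.0, 292.9]
tcp_rot: [-3.135, 0.007, -2.198]
ft_force: [14.4, 17.0, 0.5]
opening: 0.003
grip_force: 11.0
```

```bash
python3 gomark.py; python3 -c "
from cell import env;print(env.state()['joints'])"
```

```text
t 27.8 [578.6  -6.  292.9] yaw -125.9 inward press 22.2 tang -1.6898996550232415
dark [144.  144.5 145.  145.5 146.  146.5]
ring mark world azimuth -1.2
[-0.12413711  0.55915972  1.79096799  0.0048177   0.7837521  -2.65061054]
```

The mark is at about 0°, so I withdraw radially and then rise.

Request:
carry_out([
  [-0.01, 0, 0, 0, 0],
  [-0.02, 0, 0, 0, 0],
  [-0.02, 0, -0.05, 5, 0],
  [-0.02, 0, -0.1, 15, 0],
  [-0.05, 0, -0.15, 25, 0],
  [-0.1, 0, -0.15, 35, 0],
  [-0.15, 0, -0.15, 45, 0],
  [-0.15, 0, -0.15, 45, 0],
  [-0.15, 0, -0.15, 45, 0],
])

```text
t: 28.98
eef_pos: [665.2, 113.5, 441.2]
tcp_rot: [-3.141, -0.001, -2.987]
ft_force: [-0.2, 0.3, -0.5]
opening: 0.003
grip_force: 0.0
```

Run:
```python
from h import *
s=env.state();print(s["t"],s["eef_pos"],s["ft_force"])
p,d=env.read_camera("wrist");q,_=env.read_camera("top")
a=np.zeros((600,800,3),np.uint8);a[:300,:400]=cv2.resize(p[:,:,::-1],(400,300));a[300:,:]=cv2.resize(q[190:310,130:450,::-1],(800,300),interpolation=cv2.INTER_CUBIC)
a[:300,400:]=cv2.resize(q[:,:,::-1],(400,300));cv2.imwrite("pics/f.png",a)
```

```text
28.975 [665.23147732 113.53706873 441.17619385] [-0.24626572  0.26926289 -0.45222549]
```

View pics/f.png

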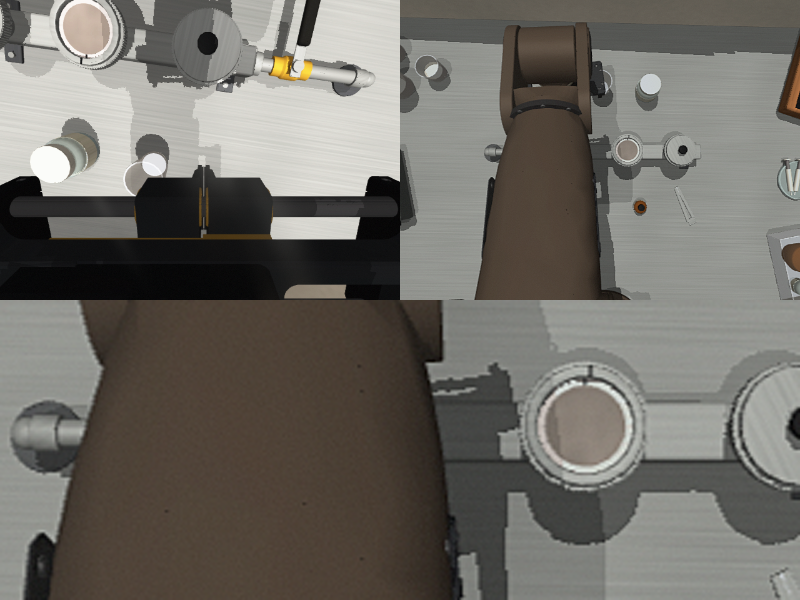

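The marks on ring and fixed rim meet at (587,372) in the lower panel. The lever is square across the pipe in the wrist view at (305,40), and the lids and the other things are in place.

```bash
python3 -c "
from cell import env;print(env.job_done())"
```

```text
the job is handed in; nothing more can be done
None
```

The job is handed in at about 29 s: the valve lever was pushed to its stop square across the pipe first, then the uncovered head's ring was loosened two full turns to within about 2° by the wrist camera, and the arm was withdrawn clear with the other heads and objects left as they were.

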